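# Tidy the shared stationery into the desk caddy

## Robot

A 6-joint arm with a two-finger parallel gripper is mounted at the origin on the work surface. World frame = base frame: x ahead of the robot, y to its left, z up, the work surface at z = 0. Lengths are in m, angles in rad, forces in N, time in s.
With the tool pointing down it reaches from about 0.325 to 0.9 m from the base axis. Payload 6.1 kg.
Tool frame: the origin (TCP) lies midway between the tips of the shut fingers; the grasp point (between the pads) lies 19 mm behind it (robot.pinch_z is the distance from the TCP to the grasp point, in m); z points along the fingers, y is the line along which they close (so a half turn about z gives the same grasp; the last joint's range is limited). The gripper opens to 87 mm and grips with 3 to 60 N. Pads are 19 mm wide; open, the fingers measure 117 mm over their backs; the gripper's body (75 mm by 190 mm) begins 51 mm behind the grasp point.
Start: joints at [-0.126, 0.22, 1.526, -0, 1.395, -0.126], TCP at [0.625, -0, 0.223] pointing down, gripper open.
Joint ranges: [-2.98, 2.98], [-0.91, 2.08], [0.09, 2.57], [-1.24, 4.39], [0.2, 2.65], [-2.68, 2.68]. Speed limits (rad/s): [2.57, 2.57, 3.01, 3.14, 3.14, 3.14].

## Interface

Orientations are given as a rotation vector (axis times angle).
In Python, from station import status, cams, robot gives the robot as it stands. The module is installed in compiled form; this text tells all that it offers.
- The arm moves only by the tool jog_arm, never from a script. Its arguments are lists of equal length, an entry for each row: "delta_pos": the shift along the tool's x, y, z in cm, a list of three; "roll": the turn about the tool's z in rad. A call has 1 to 8 rows; each row is the pose to reach, as a shift and turn from the pose commanded when the call began, along the tool's axes at that moment; what a row does not reach only later rows make up. A row lasts 1/10 s, in which the tool goes at most 50 mm and 8.59 degrees, less where a joint would pass 70% of its speed; a pose out of reach is approached as far as the arm can. A call with a gripper value outside its range is refused whole. "claw" is the opening, from 0 (shut) to 1 (fully open), set as the call begins (left out, the last holds). The fingers move at their own pace and stop on an object; "newtons" is the grip in N (left out, the last holds). Time passes only in rows, so rows that repeat a pose let the fingers close. It gives the time, the measured TCP pose, the force, the opening and the grip force at its end, in the units of the state.
- status.read_state(): the state, without advancing time (a new reading comes with each control period).
- cams.snapshot(name): name is "scene" or "side" or "wrist"; returns a dict with "pixels" (400x640x3 uint8, red, green, blue), "mtx" (3x3 intrinsics, pixels), "dist_coeffs" ([k1, k2, p1, p2, k3] as OpenCV has them; the pictures are not rectified), "extrinsics" (4x4, takes a point from world to camera coordinates); the wrist camera has in their place "mount" (4x4, takes a point from camera to tool coordinates, whose origin is the TCP and whose axes are the flange's). Camera axes: x right, y up, looking along -z (the intrinsics and any distortion apply to the point x, -y, -z); pixel columns grow to the right and rows downward; lengths in m; the calibration is good to about 2 mm. A picture is of the moment at which its call begins: read the wrist's pose just before it. There is no depth.
- robot.job_done(): hands the job in; it is judged then, once.
The state is a dict: "t": time; "joint_positions": joint angles; "joint_velocities": joint speeds; "joint_efforts": joint torques, N m; "tcp_pos": TCP position; "tcp_rot": TCP orientation; "ft_force": force on the tool from outside, world axes, zero at the start; "torque": the same for the moment, N m; "grip_width": opening from 0.0 (shut) to 1.0 (fully open); "gripper_force": force on a finger pad.
Only numpy, scipy, OpenCV 4.12 (cv2) and the standard library are available. Lean on these libraries where they do the work, as an engineer would, in place of code of your own. Each camera call takes 0.05 s, during which the arm holds its last target. There are 200 camera calls.

## Task

Put the shared stationery back into the desk caddy, upright and settled on the floor of its own insert: the stapler in the long bay, the memo block in the square bay, the glue stick standing cap up in the round cup, and the full tape roll flat on the base with the spindle through its hole. Leave the two look-alikes standing where they are on the desk: the eye-drop bottle and the empty tape core.

Things in the scene. Friction and masses are not known exactly. Their poses are not given: they have to be found in the camera images.
- stapler: Small black desk stapler on a dark steel foot, 80 mm long (x), 30 mm wide (y), 42 mm high, standing on its foot. Origin: centre of its underside; z up. Grip it across its width by the black upper arm, which spans heights 22 to 42 mm (full 30 mm width); the foot is 8 mm thick, with a gap above it at the front (+x). About 120 g. Loose.
- memo_block: Solid block of plain off-white note paper, 50 x 50 mm and 40 mm high. Origin: centre of its underside; x and y along its sides, z up. About 90 g. Loose.
- glue_stick: Glue stick standing on end: straight white plastic cylinder 30 mm in diameter, 85 mm tall, flat topped, with fine grey rings (three near the foot, one at the cap's edge 55 mm up). Origin: centre of its underside; z up, towards the cap. About 35 g. Loose.
- tape_roll: Full roll of cream masking tape lying flat: ring 56 mm in outer diameter, hole only 26 mm, 24 mm high. Origin: centre of its underside, on the ring's axis; z up. About 50 g. Loose.
- eye_drops: LOOK-ALIKE, leave it. Small standing white plastic bottle, 28 mm in diameter, shoulder at 42 to 50 mm and a narrow tapered nozzle cap (15 to 9 mm in diameter) up to 78 mm. Origin: centre of its underside; z up. Loose.
- empty_core: LOOK-ALIKE, leave it. Empty brown cardboard tape core lying flat: 56 mm in outer diameter and 24 mm high like the tape roll, but with a thin 3.5 mm wall (hole 49 mm). Origin: centre of its underside, on the ring's axis; z up. Loose.
- long_bay: Long shallow bay for the stapler: inside 100 mm (x) by 50 mm (y), walls 3 mm thick, their tops 15 mm above its origin. One of 4 fixed grey inserts, 100 mm apart in a row, in any order, in a black tray 122 x 412 mm (rim 10 mm). Origin: centre of its underside, 6 mm above the desk; x across the row, y along it, z up. Its floor is 4 mm above its origin.
- square_bay: Square shallow bay for the memo block: inside 70 x 70 mm, walls 3 mm thick, their tops 15 mm above its origin. One of 4 fixed grey inserts, 100 mm apart in a row, in any order, in a black tray 122 x 412 mm (rim 10 mm). Origin: centre of its underside, 6 mm above the desk; x across the row, y along it, z up. Its floor is 4 mm above its origin.
- cup: Round open cup for the glue stick on a 76 mm square base: inner diameter 46 mm, outer 52 mm, rim 35 mm above its origin. One of 4 fixed grey inserts, 100 mm apart in a row, in any order, in a black tray 122 x 412 mm (rim 10 mm). Origin: centre of its underside, 6 mm above the desk; x across the row, y along it, z up. Its floor is 4 mm above its origin.
- spindle: Flat 76 mm square base, no walls, with an upright steel pin at its centre for the tape roll: pin 10 mm in diameter, tapered at the top, tip 20 mm above its origin. One of 4 fixed grey inserts, 100 mm apart in a row, in any order, in a black tray 122 x 412 mm (rim 10 mm). Origin: centre of its underside, 6 mm above the desk; x across the row, y along it, z up. Its floor is 4 mm above its origin.
Things that resemble listed ones, but are neither listed nor needed, are in the scene too. What is shaped like the stapler but green or orange is not meant. Several things look just like the memo_block: the one meant starts farthest to the robot's left.

How it is judged:
By the outcome, as a careful person would: the job done as asked, in the order asked, and still so for the second after the job is handed in, with the robot touching nothing.
It also fails if it takes over 106 s, if anything falls off the work surface, if the arm or the gripper's body presses on something with over 40 N, if the wrist force passes 120 N, or if a joint passes its speed limit or range.

## Working session

There is one attempt and no reset: what is moved stays moved. The work goes in short steps, Python scripts to look and compute and a tool call to move; the robot and the scene stay as the last step left them, time stands still between calls to the robot, and variables do not carry over. Pictures are saved under pics/ and viewed, at most 14 in all, crops included, and the job is handed in when it is done.

Besides the shell and the picture viewer there is one more tool, called after "Request:" as a command line: name --pt "numbers of a row" for each row, then --argument value for the rest. jog_arm: Moves the arm, as the interface text tells. Its arguments: {"type":"object","properties":{"delta_pos":{"type":"array","items":{"type":"array","items":{"type":"number"}}},"roll":{"type":"array","items":{"type":"number"}},"claw":{"type":"number"},"newtons":{"type":"number"}},"required":["delta_pos","roll"]}

```bash
ls; mkdir -p pics; python3 - <<'E'
from station import status, cams, robot
import cv2, numpy as np
s=status.read_state()
print({k:np.round(v,3) for k,v in s.items()}, robot.pinch_z)
for n in ["scene","side","wrist"]:
    d=cams.snapshot(n); cv2.imwrite(f"pics/{n}0.png",d["pixels"][:,:,::-1])
    print(n,{k:np.round(v,4).tolist() for k,v in d.items() if k!="pixels"})
E
```

```text
pics
{'t': np.float64(0.0), 'joint_positions': array([-0.126,  0.221,  1.528, -0.   ,  1.395, -0.126]), 'joint_velocities': array([ 0.001, -0.002,  0.   ,  0.   , -0.001,  0.001]), 'joint_efforts': array([ -0.   , -49.461, -38.738,   0.07 ,   0.057,  -0.   ]), 'tcp_pos': array([0.624, 0.   , 0.221]), 'tcp_rot': array([-2.22e+00, -2.22e+00,  2.00e-03]), 'ft_force': array([-0.605,  0.169, -0.063]), 'torque': array([-0.023,  0.013,  0.061]), 'gripper_force': np.float64(0.0), 'grip_width': np.float64(1.002)} 0.0187
scene {'mtx': [[421.8703, 0.0, 317.4827], [0.0, 421.8703, 192.4339], [0.0, 0.0, 1.0]], 'dist_coeffs': [-0.0564, 0.0, 0.0, 0.0, 0.0], 'extrinsics': [[0.286, 0.9579, -0.0232, -0.142], [-0.5336, 0.1793, 0.8265, 0.243], [0.7959, -0.224, 0.5624, -1.4058], [0.0, 0.0, 0.0, 1.0]]}
side {'mtx': [[415.3297, 0.0, 321.4305], [0.0, 415.3297, 194.3527], [0.0, 0.0, 1.0]], 'dist_coeffs': [0.0087, 0.0, 0.0, 0.0, 0.0], 'extrinsics': [[-0.9647, -0.2631, 0.0123, 0.4816], [0.1853, -0.645, 0.7414, -0.1424], [-0.1871, 0.7175, 0.671, -0.9657], [0.0, 0.0, 0.0, 1.0]]}
wrist {'mtx': [[340.073, 0.0, 316.7947], [0.0, 340.073, 198.9987], [0.0, 0.0, 1.0]], 'dist_coeffs': [-0.0516, 0.0, 0.0, 0.0, 0.0], 'mount': [[0.0004, 0.9692, 0.2463, 0.0672], [1.0, -0.0003, -0.0003, 0.0006], [-0.0002, 0.2463, -0.9692, -0.1627], [0.0, 0.0, 0.0, 1.0]]}
```

View pics/scene0.png

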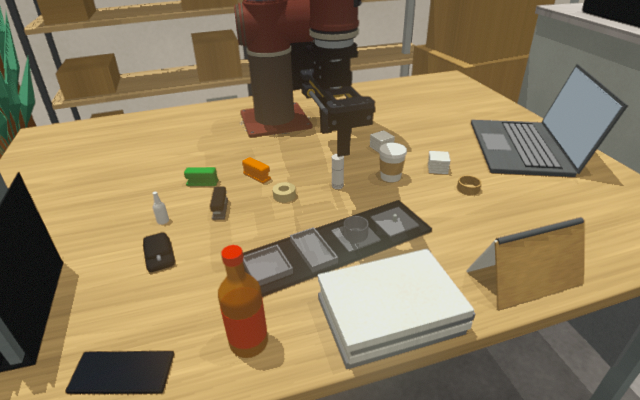

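View pics/side0.png

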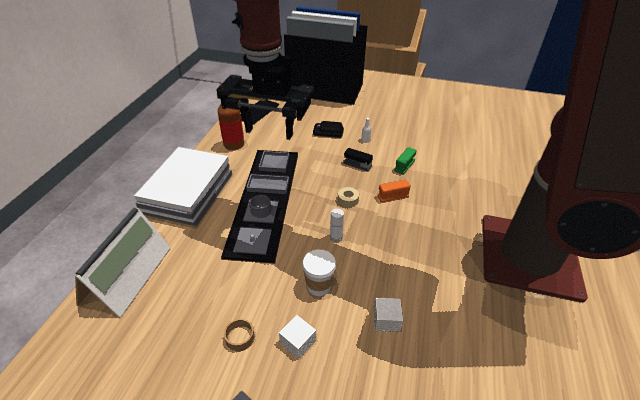

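View pics/wrist0.png

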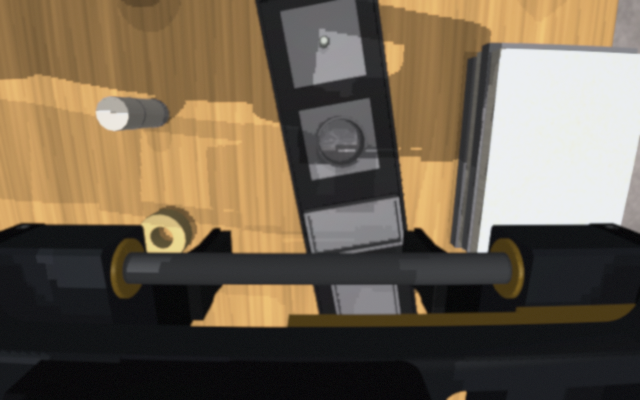

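Scene view:
- black stapler at (219,203)
- green stapler at (201,176) and orange stapler at (256,169), both decoys
- memo candidates at (439,162) and (383,142)
- glue stick at (338,170), with eye drops at (161,210) as its look-alike
- tape roll at (284,191), with the empty core at (469,185) as its look-alike
- inserts from left to right: square (264,262), long (313,248), cup (355,230), spindle (397,218)

The side view confirms all of this. Next I'll turn these pixels into positions.

```bash
cat > h.py <<'E'
import numpy as np, cv2
from scipy.spatial.transform import Rotation as R
from station import status, cams, robot
def snap(n):
    s=status.read_state(); d=cams.snapshot(n)
    if n=="wrist":
        T=np.eye(4); T[:3,:3]=R.from_rotvec(s["tcp_rot"]).as_matrix(); T[:3,3]=s["tcp_pos"]
        d["c2w"]=T@np.array(d["mount"])
    else: d["c2w"]=np.linalg.inv(np.array(d["extrinsics"]))
    return d
def rays(d,px):
    p=cv2.undistortPoints(np.array(px,float).reshape(-1,1,2),np.array(d["mtx"]),np.array(d["dist_coeffs"])).reshape(-1,2)
    v=np.c_[p[:,0],-p[:,1],-np.ones(len(p))]@d["c2w"][:3,:3].T
    return d["c2w"][:3,3],v
def plane(d,px,z):
    o,v=rays(d,px); return o+v*((z-o[2])/v[:,2])[:,None]
def tri(d1,p1,d2,p2):
    o1,v1=rays(d1,[p1]);o2,v2=rays(d2,[p2]);v1=v1[0];v2=v2[0]
    a=np.linalg.lstsq(np.c_[v1,-v2],o2-o1,rcond=None)[0]
    A=o1+a[0]*v1;B=o2+a[1]*v2; return (A+B)/2,np.linalg.norm(A-B)
def blobs(d,lo,hi,amin=30,box=None):
    m=cv2.inRange(cv2.cvtColor(d["pixels"],cv2.COLOR_RGB2HSV),np.array(lo),np.array(hi))
    if box: k=np.zeros_like(m);x0,y0,x1,y1=box;k[y0:y1,x0:x1]=1;m=m*k
    c,_=cv2.findContours(m,cv2.RETR_EXTERNAL,cv2.CHAIN_APPROX_NONE)
    return sorted([q for q in c if cv2.contourArea(q)>amin],key=cv2.contourArea,reverse=True)
E
python3 - <<'E'
from h import *
np.set_printoptions(precision=3,suppress=True)
S=snap("scene");D=snap("side")
P={"stapler":((219,203),(358,158)),"memoA":((439,162),(298,334)),"memoB":((383,142),(388,313)),"glue top":((338,157),(337,212)),
"tape":((284,190),(348,196)),"drops":((161,212),(366,133)),"core":((469,185),(239,334)),"square":((264,264),(274,160)),"long":((314,249),(268,184)),"spindle tip":((396,214),(252,236)),"coffee":((393,150),(320,260)),"mouse":((158,251),(328,129))}
for k,(a,b) in P.items(): print(k,*tri(S,a,D,b))
a=cv2.resize(D["pixels"][110:260,220:440],None,fx=3.5,fy=3.5,interpolation=cv2.INTER_CUBIC)
cv2.imwrite("pics/crop1.png",a[:,:,::-1])
E
```

```text
stapler [ 0.453 -0.228  0.02 ] 0.0037849823687852837
memoA [0.453 0.347 0.022] 0.004923383261007044
memoB [0.295 0.255 0.02 ] 0.006575289440648136
glue top [0.446 0.068 0.084] 0.002803998310764565
tape [ 0.446 -0.069  0.015] 0.0012121320190637342
drops [ 0.454 -0.358  0.024] 0.0012082404729687394
core [0.563 0.37  0.012] 0.001517580367610865
square [ 0.685 -0.163  0.014] 0.002959867604322471
long [ 0.666 -0.059  0.011] 0.002518770681697114
spindle tip [0.629 0.14  0.025] 0.0013494908944736252
coffee [0.448 0.21  0.08 ] 0.006349112313294989
mouse [ 0.577 -0.365  0.012] 0.0005482054980810936
```

View pics/crop1.png

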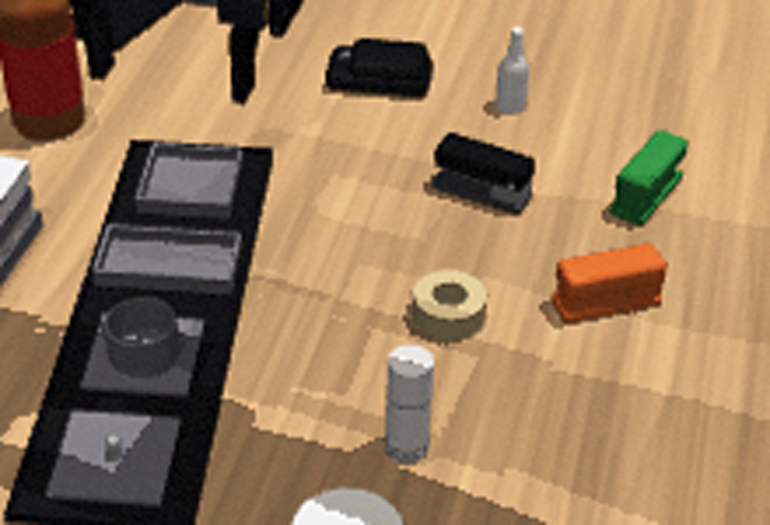

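Choice: the black stapler in the crop at (485,170). The mouse at (380,68) and the green and orange staplers are rejected. MemoA (y=0.347) is farthest left, so that is the one meant. The solid ringed cylinder at (410,400) is the glue stick, and the thick ring at (450,305) is the full tape roll. Next is a fine measurement from the wrist view, then the move.

```bash
python3 - <<'E'
from h import *
np.set_printoptions(precision=4,suppress=True)
W=snap("wrist"); np.savez("w0.npz",px=W["pixels"],c2w=W["c2w"])
for n,p,z in [("glue top",(113,113),.085),("spindle tip",(323,41),.026),("cup rim",(340,141),.041)]: print(n,plane(W,[p],z))
# insert bases: grey quads
g=cv2.cvtColor(W["pixels"],cv2.COLOR_RGB2HSV)
for c in blobs(W,(0,0,55),(180,45,200),800,(255,0,420,255))[:6]:
    r=cv2.minAreaRect(c); b=cv2.boxPoints(r); print(np.round(r[0]),cv2.contourArea(c)); print(plane(W,b,.010)[:,:2].tolist(), plane(W,[r[0]],.010))
# tray edges: quad corners in scene/side via dark mask
E
```

```text
glue top [[0.4473 0.0685 0.085 ]]
spindle tip [[0.6313 0.1364 0.026 ]]
cup rim [[0.6485 0.0398 0.041 ]]
[324.  43.] 5956.0
[[0.5862425259216447, 0.16965065605974555], [0.6627758285932979, 0.18262182547198014], [0.6796841032929102, 0.10557838947444745], [0.5998674257356084, 0.09147776795061781]] [[0.6321 0.138  0.01  ]]
[339. 139.] 5016.0
[[0.604277572138068, 0.07070107750422448], [0.6804287505350619, 0.08405507034941324], [0.6973877509666113, 0.007279706371153584], [0.6176199366138583, -0.007300447266002472]] [[0.6499 0.0396 0.01  ]]
[354. 228.] 4501.5
[[0.6082570500921461, -0.04223670465719519], [0.7179319837240448, -0.02244759111681137], [0.7318609666047506, -0.08281043802131158], [0.6178752785620352, -0.1040265259267717]] [[ 0.6691 -0.0622  0.01  ]]
```

Request:
jog_arm --pt "-4.5 -2.5 0" --pt "-9 -5 0" --pt "-13.5 -7.5 0" --pt "-18 -10 0" --pt "-22.5 -12.5 0" --pt "-27 -15 0" --pt "-30 -17 0" --pt "-30 -17 0" --roll '[0,0,0,0,0,0,0,0]'

```text
t: 1.1
tcp_pos: [0.4521, -0.3044, 0.2227]
tcp_rot: [2.228, 2.214, -0.003]
ft_force: [0.5, -0.3, -0.3]
grip_width: 1.002
gripper_force: 0.0
```

```bash
python3 - <<'E'
from h import *
W=snap("wrist"); cv2.imwrite("pics/w1.png",W["pixels"][:,:,::-1])
for c in blobs(W,(0,0,0),(180,255,50),150,(150,20,500,230))[:4]:
    r=cv2.minAreaRect(c); b=cv2.boxPoints(r); print(np.round(r[0]),np.round(r[1]),r[2]); print(np.round(plane(W,b,.042)[:,:2],4).tolist(), plane(W,[r[0]],.042))
E
```

```text
[424. 214.] [31. 78.] 90.0
[[0.5237, -0.3241], [0.6063, -0.3246], [0.6098, -0.359], [0.5253, -0.3583]] [[ 0.5660112  -0.34126894  0.042     ]]
[319. 101.] [75. 29.] 12.094757080078125
[[0.4165, -0.2318], [0.423, -0.2057], [0.4939, -0.2207], [0.4886, -0.2473]] [[ 0.45533523 -0.22625481  0.042     ]]
[488.  58.] [77. 22.] 90.0
[[0.6042, -0.1519], [0.6255, -0.1514], [0.6328, -0.222], [0.6106, -0.2222]] [[ 0.61802589 -0.18621197  0.042     ]]
```

View pics/w1.png

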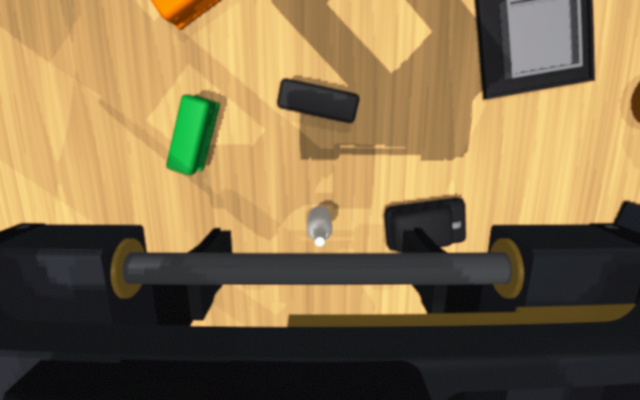

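The wrist view shows the black stapler at (319,101), the eye drops at (319,222) and the mouse at (424,214). The stapler is at (0.4555, -0.2265) with yaw about -12°. I'll approach with a roll of -1.36.

Request:
jog_arm --pt "2 0 0" --pt "5 0 2" --pt "7.4 0.1 5" --pt "7.4 0.1 8" --pt "7.4 0.1 10" --pt "7.4 0.1 12" --pt "7.4 0.1 12" --pt "7.4 0.1 12" --roll '[-0.14,-0.28,-0.42,-0.56,-0.7,-0.84,-0.98,-1.12]'

```text
t: 1.95
tcp_pos: [0.456, -0.224, 0.1014]
tcp_rot: [-0.69, -3.063, -0.002]
ft_force: [1.1, 0.4, 0.4]
grip_width: 1.002
gripper_force: 0.0
```

Request:
jog_arm --pt "0 0 1" --pt "0 0 2" --pt "0 0 3" --pt "0 0 3" --pt "0 0 3" --roll '[-0.12,-0.24,-0.24,-0.24,-0.24]'

```text
t: 2.45
tcp_pos: [0.4561, -0.2254, 0.0724]
tcp_rot: [-0.333, -3.123, -0.001]
ft_force: [0.1, -0.2, -0.2]
grip_width: 1.002
gripper_force: 0.0
```

```bash
cat >> h.py <<'E'
def go(x,y,z,yaw):
    "tool-axes shift (cm) and roll (rad) from the present measured pose; yaw = world angle of the closing axis"
    s=status.read_state(); M=R.from_rotvec(s["tcp_rot"]).as_matrix()
    y0=np.arctan2(M[1,1],M[0,1]); d=M.T@(np.array([x,y,z])-s["tcp_pos"])*100
    print("t",round(float(s["t"]),2),"pos",np.round(s["tcp_pos"],4),"yaw",round(y0,3),"shift",np.round(d,2),"roll",round(-((yaw-y0+np.pi/2)%np.pi-np.pi/2),3),"q",np.round(s["joint_positions"],2))
E
python3 -c "
from h import *
go(.4555,-.2265,.018,1.36)"
```

```text
t 2.45 pos [ 0.4561 -0.2254  0.0724] yaw 1.358 shift [ 0.03 -0.12  5.44] roll -0.002 q [-0.61  0.11  1.95  0.    1.08 -1.97]
```

Request:
jog_arm --pt "0 0 2" --pt "0 -0.1 4" --pt "0 -0.1 5.4" --pt "0 -0.1 5.4" --roll '[0,0,0,0]'

```text
t: 2.85
tcp_pos: [0.4545, -0.226, 0.0168]
tcp_rot: [-0.332, -3.121, -0.003]
ft_force: [-0.5, 0.5, -0.1]
grip_width: 1.004
gripper_force: 0.0
```

Request:
jog_arm --pt "0 0 0" --pt "0 0 0" --pt "0 0 0" --pt "0 0 0" --pt "0 0 0" --pt "0 0 0" --pt "0 0 0" --roll '[0,0,0,0,0,0,0]' --claw 0 --newtons 20

```text
t: 3.55
tcp_pos: [0.4558, -0.227, 0.0186]
tcp_rot: [0.33, 3.124, -0.0]
ft_force: [0.0, -0.7, 0.5]
grip_width: 0.449
gripper_force: 0.0
```

Request:
jog_arm --pt "0 0 -2" --pt "0 0 -5" --pt "0 0 -8" --pt "0 0 -8" --roll '[0,0,0,0]'

```text
t: 3.95
tcp_pos: [0.4585, -0.2289, 0.1028]
tcp_rot: [0.33, 3.117, -0.006]
ft_force: [0.9, -0.9, -0.8]
grip_width: 0.334
gripper_force: 20.0
```

```bash
python3 -c "
from h import *
go(.667,-.058,.10,1.36+.39)"
```

```text
t 3.95 pos [ 0.4585 -0.2289  0.1028] yaw 1.36 shift [-16.81  21.07   0.34] roll -0.39 q [-0.62  0.07  1.93 -0.    1.13 -1.98]
```

Lift started before the fingers had fully closed, so I'll check the grip.

```bash
python3 - <<'E'
from h import *
D=snap("side");S=snap("scene")
a=cv2.resize(D["pixels"][80:200,280:440],None,fx=3,fy=3,interpolation=cv2.INTER_CUBIC)
b=cv2.resize(S["pixels"][120:240,140:300],None,fx=3,fy=3,interpolation=cv2.INTER_CUBIC)
cv2.imwrite("pics/c2.png",np.vstack([a,b])[:,:,::-1][:, :480] if 0 else cv2.resize(np.hstack([a,b]),(800,300))[:,:,::-1])
E
```

```text
(no output)
```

View pics/c2.png

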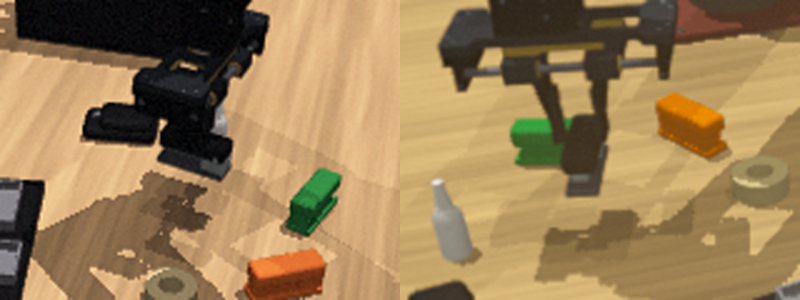

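The stapler is held level, with its foot at left-crop (195,165) and right-crop (585,185). I'll work out its foot height from the two corners.

```bash
python3 - <<'E'
from h import *
np.set_printoptions(precision=4,suppress=True)
D=snap("side");S=snap("scene")
for z in (.065,.075,.085,.095): print(z,plane(D,[(368.8,151.2)],z)[0],"exp .4225,-.206;", plane(S,[(213.4,197.4)],z)[0],"exp front edge centre .4976,-.237")
E
```

```text
0.065 [ 0.4213 -0.2106  0.065 ] exp .4225,-.206; [ 0.497  -0.2365  0.065 ] exp front edge centre .4976,-.237
0.075 [ 0.4197 -0.1968  0.075 ] exp .4225,-.206; [ 0.5122 -0.2363  0.075 ] exp front edge centre .4976,-.237
0.085 [ 0.418  -0.1831  0.085 ] exp .4225,-.206; [ 0.5274 -0.236   0.085 ] exp front edge centre .4976,-.237
0.095 [ 0.4164 -0.1694  0.095 ] exp .4225,-.206; [ 0.5426 -0.2357  0.095 ] exp front edge centre .4976,-.237
```

Request:
jog_arm --pt "-2 3 0" --pt "-5 6 0" --pt "-8 10 0" --pt "-11 14 0" --pt "-14 17.5 0" --pt "-16 20 0" --pt "-16.8 21 0" --pt "-16.8 21 0" --roll '[-0.1,-0.2,-0.3,-0.39,-0.39,-0.39,-0.39,-0.39]' --claw 0 --newtons 30

```text
t: 4.95
tcp_pos: [0.6636, -0.0554, 0.0963]
tcp_rot: [0.284, -3.126, -0.001]
ft_force: [-1.1, -0.1, -1.7]
grip_width: 0.331
gripper_force: 30.0
```

Request:
jog_arm --pt "0 0 0" --pt "0 0 0" --roll '[0,0]'

```text
t: 5.15
tcp_pos: [0.6626, -0.058, 0.0978]
tcp_rot: [0.279, -3.127, -0.0]
ft_force: [-0.5, 0.0, 0.2]
grip_width: 0.335
gripper_force: 30.0
```

```bash
python3 - <<'E'
from h import *
go(.667,-.058,.045,1.75)
np.set_printoptions(precision=4,suppress=True)
D=snap("side");S=snap("scene")
cv2.imwrite("pics/c3.png",cv2.resize(np.hstack([cv2.resize(D["pixels"][120:270,200:400],None,fx=3,fy=3,interpolation=2),cv2.resize(S["pixels"][150:300,230:430],None,fx=3,fy=3,interpolation=2)]),(800,300))[:,:,::-1])
E
```

```text
t 5.15 pos [ 0.6626 -0.058   0.0978] yaw 1.749 shift [-0.44 -0.08  5.28] roll -0.001 q [-0.21  0.42  1.52 -0.    1.2  -1.95]
```

View pics/c3.png

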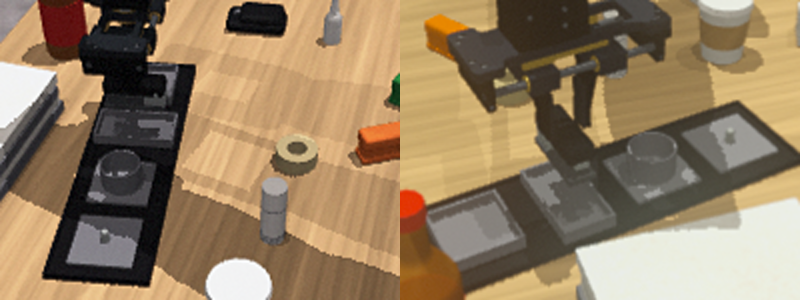

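The stapler hangs over the long bay, in line with it. Now the descent.

Request:
jog_arm --pt "-0.4 -0.1 1" --pt "-0.4 -0.1 2.5" --pt "-0.4 -0.1 4" --pt "-0.4 -0.1 4.8" --pt "-0.4 -0.1 5.1" --pt "-0.4 -0.1 5.1" --pt "-0.4 -0.1 5.1" --roll '[0,0,0,0,0,0,0]'

```text
t: 5.95
tcp_pos: [0.6676, -0.0575, 0.0487]
tcp_rot: [0.281, -3.127, 0.001]
ft_force: [-7.6, -1.6, 13.0]
grip_width: 0.334
gripper_force: 30.0
```

```bash
python3 - <<'E'
from h import *
go(.667,-.058,.043,1.75)
D=snap("side");S=snap("scene")
cv2.imwrite("pics/c4.png",cv2.resize(np.hstack([cv2.resize(D["pixels"][140:230,220:340],None,fx=3,fy=3,interpolation=2),cv2.resize(S["pixels"][200:290,270:390],None,fx=3,fy=3,interpolation=2)]),(800,300))[:,:,::-1])
E
```

```text
t 5.95 pos [ 0.6676 -0.0575  0.0487] yaw 1.75 shift [ 0.06 -0.04  0.57] roll 0.0 q [-0.2   0.49  1.52 -0.    1.13 -1.95]
```

View pics/c4.png

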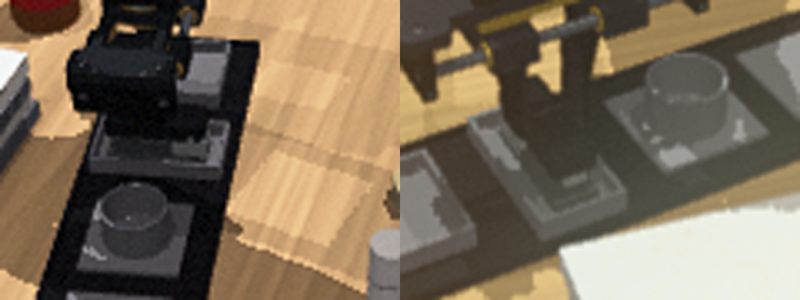

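The foot is inside the bay with 13 N of contact, so I'll release.

Request:
jog_arm --pt "0 0 -0.2" --pt "0 0 -0.2" --pt "0 0 -0.2" --pt "0 0 -0.2" --pt "0 0 -0.2" --pt "0 0 -3" --pt "0 0 -7" --pt "0 0 -11" --roll '[0,0,0,0,0,0,0,0]' --claw 0.85

```text
t: 6.85
tcp_pos: [0.6674, -0.0569, 0.1576]
tcp_rot: [0.281, -3.127, -0.001]
ft_force: [0.4, -1.7, -0.1]
grip_width: 0.841
gripper_force: 0.0
```

Request:
jog_arm --pt "-2 0 -2" --pt "-5 0 -5" --pt "-5 0 -5" --roll '[0,0,0]'

```text
t: 7.15
tcp_pos: [0.7223, -0.0479, 0.2137]
tcp_rot: [-0.281, 3.118, -0.004]
ft_force: [0.6, 0.3, 1.5]
grip_width: 0.853
gripper_force: 0.0
```

```bash
python3 - <<'E'
from h import *
go(.453,.347,.2,.178)
D=snap("side");S=snap("scene");W=snap("wrist")
cv2.imwrite("pics/c5.png",np.hstack([cv2.resize(D["pixels"][140:240,220:310],(270,300),interpolation=2),cv2.resize(S["pixels"][200:300,270:370],(300,300),interpolation=2),cv2.resize(W["pixels"][:230,150:500],(230,300))])[:,:,::-1])
# memo from side/scene: bright top face
for n,d,box in(("side",D,(260,300,335,360)),("scene",S,(415,145,460,180))):
    for c in blobs(d,(0,0,200),(180,40,255),60,box)[:1]:
        r=cv2.minAreaRect(c);b=cv2.approxPolyDP(c,4,True).reshape(-1,2);print(n,cv2.contourArea(c),np.round(plane(d,b,.04)[:,:2],3).tolist())
E
```

```text
t 7.15 pos [ 0.7223 -0.0479  0.2137] yaw 1.751 shift [19.43 43.68  1.02] roll -1.569 q [-0.18  0.45  1.25  0.    1.43 -1.93]
side 607.5 [[0.464, 0.317], [0.483, 0.36], [0.44, 0.38], [0.42, 0.338]]
scene 151.5 [[0.422, 0.334], [0.461, 0.315], [0.482, 0.359], [0.442, 0.377]]
```

View pics/c5.png

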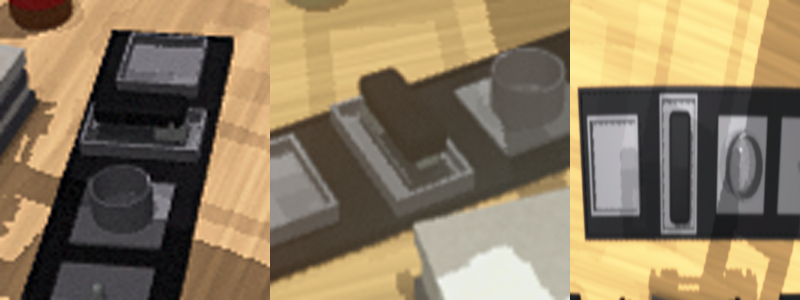

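The stapler sits level in the long bay. The wrist panel shows it centred at (680,165). The memo block's top centre is at (0.452, 0.3475), with both views agreeing to 3 mm. I'll grip it at closing yaw -0.43.

Request:
jog_arm --pt "2 4 0" --pt "4 8.5 0" --pt "6 13 0" --pt "8 17.5 0" --pt "10 22 0" --pt "12 26.5 0" --pt "14 31 0" --pt "16 36 0" --roll '[0.14,0.28,0.42,0.56,0.7,0.84,0.98,1.12]' --claw 1

```text
t: 8.1
tcp_pos: [0.4954, 0.2734, 0.2054]
tcp_rot: [-1.426, -2.797, 0.004]
ft_force: [0.7, 0.7, -0.1]
grip_width: 0.996
gripper_force: 0.0
```

Request:
jog_arm --pt "0 0 1" --pt "0 0 2" --pt "0 0 4" --pt "0 0 6" --pt "0 0 6" --pt "0 0 6" --pt "0 0 6" --pt "0 0 6" --roll '[0.14,0.28,0.42,0.56,0.7,0.84,0.98,1.06]'

```text
t: 8.9
tcp_pos: [0.4965, 0.2719, 0.1452]
tcp_rot: [-2.645, -1.694, 0.006]
ft_force: [-0.7, -0.1, -0.2]
grip_width: 1.0
gripper_force: 0.0
```

```bash
python3 - <<'E'
from h import *
go(.452,.3475,.015,-.43)
E
```

```text
t 8.9 pos [0.4965 0.2719 0.1452] yaw -0.431 shift [ 5.04 -7.17 13.03] roll -0.001 q [ 0.36  0.15  1.75 -0.    1.24  0.79]
```

Request:
jog_arm --pt "2 -3 0" --pt "4 -6 0" --pt "5 -7.2 1" --pt "5 -7.2 4" --pt "5 -7.2 8" --pt "5 -7.2 11" --pt "5 -7.2 13" --pt "5 -7.2 13" --roll '[0,0,0,0,0,0,0,0]'

```text
t: 9.7
tcp_pos: [0.4494, 0.3453, 0.0122]
tcp_rot: [-2.641, -1.701, 0.016]
ft_force: [0.2, -0.1, 0.0]
grip_width: 1.0
gripper_force: 0.0
```

Request:
jog_arm --pt "0 0 0" --pt "0 0 0" --pt "0 0 0" --pt "0 0 0" --pt "0 0 0" --pt "0 0 0" --pt "0 0 0" --pt "0 0 0" --roll '[0,0,0,0,0,0,0,0]' --claw 0 --newtons 25

```text
t: 10.5
tcp_pos: [0.454, 0.3486, 0.0181]
tcp_rot: [-2.641, -1.702, -0.001]
ft_force: [-0.5, -0.8, 4.9]
grip_width: 0.572
gripper_force: 25.0
```

Request:
jog_arm --pt "0 0 0" --pt "0 0 0" --roll '[0,0]'

```text
t: 10.7
tcp_pos: [0.454, 0.3485, 0.0181]
tcp_rot: [-2.641, -1.702, -0.001]
ft_force: [-1.7, 0.1, 6.0]
grip_width: 0.573
gripper_force: 25.0
```

Request:
jog_arm --pt "0 0 -2" --pt "0 0 -5" --pt "0 0 -9" --pt "0 0 -13" --pt "0 0 -17" --pt "0 0 -18" --pt "0 0 -18" --roll '[0,0,0,0,0,0,0]'

```text
t: 11.4
tcp_pos: [0.4548, 0.3489, 0.1993]
tcp_rot: [2.641, 1.701, 0.006]
ft_force: [-0.6, 0.5, -1.5]
grip_width: 0.574
gripper_force: 25.0
```

```bash
python3 - <<'E'
from h import *
go(.685,-.158,.2,.178)
E
```

```text
t 11.4 pos [0.4548 0.3489 0.1993] yaw -0.426 shift [-36.65  41.91  -0.08] roll -0.604 q [ 0.52  0.11  1.69 -0.    1.33  0.94]
```

Request:
jog_arm --pt "-3 3 0" --pt "-6 6.5 0" --pt "-9.5 10.5 0" --pt "-13 14.5 0" --pt "-16 18.5 0" --pt "-19 22 0" --pt "-22.5 25.5 0" --pt "-26 29.5 0" --roll '[-0.08,-0.16,-0.24,-0.32,-0.4,-0.48,-0.56,-0.6]'

```text
t: 12.2
tcp_pos: [0.6115, -0.0076, 0.1938]
tcp_rot: [-2.014, -2.405, 0.004]
ft_force: [1.3, 0.6, -0.8]
grip_width: 0.573
gripper_force: 25.0
```

```bash
python3 - <<'E'
from h import *
go(.685,-.158,.03,.178)
E
```

```text
t 12.2 pos [ 0.6115 -0.0076  0.1938] yaw 0.177 shift [-16.12   4.68  16.33] roll -0.001 q [-0.14  0.21  1.59  0.    1.34 -0.32]
```

Request:
jog_arm --pt "-4 1.2 0" --pt "-8 2.4 0" --pt "-12 3.6 0" --pt "-16.1 4.7 0" --pt "-16.1 4.7 4" --pt "-16.1 4.7 8" --pt "-16.1 4.7 11" --pt "-16.1 4.7 11" --roll '[0,0,0,0,0,0,0,0]'

```text
t: 13.0
tcp_pos: [0.6805, -0.1543, 0.077]
tcp_rot: [-2.011, -2.394, 0.009]
ft_force: [-0.9, 0.3, -1.1]
grip_width: 0.574
gripper_force: 25.0
```

Request:
jog_arm --pt "0 0 0" --pt "0 0 0" --roll '[0,0]'

```text
t: 13.2
tcp_pos: [0.6881, -0.1565, 0.0891]
tcp_rot: [2.018, 2.404, 0.001]
ft_force: [-0.2, -0.4, -0.6]
grip_width: 0.57
gripper_force: 25.0
```

```bash
python3 - <<'E'
from h import *
go(.685,-.158,.030,.178)
D=snap("side");S=snap("scene")
cv2.imwrite("pics/c6.png",np.hstack([cv2.resize(D["pixels"][110:210,220:353],(400,300),interpolation=2),cv2.resize(S["pixels"][200:300,220:353],(400,300),interpolation=2)])[:,:,::-1])
E
```

```text
t 13.2 pos [ 0.6881 -0.1565  0.0891] yaw 0.174 shift [-0.09 -0.34  5.91] roll -0.004 q [-0.34  0.52  1.4  -0.    1.22 -0.51]
```

View pics/c6.png

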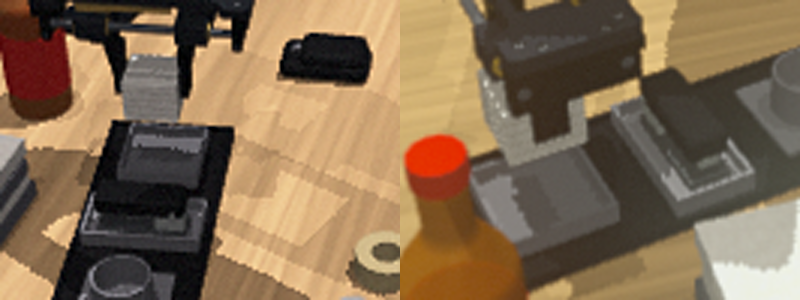

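The memo block is level over the square bay. Before descending I'll check the bottle's clearance from the gripper body.

```bash
python3 - <<'E'
from h import *
D=snap("side");S=snap("scene")
print(plane(D,[(233,147)],0), plane(S,[(247,350)],0))
E
```

```text
[[ 0.83511654 -0.20508224  0.        ]] [[ 0.85585947 -0.22601357  0.        ]]
```

Request:
jog_arm --pt "0 -0.3 1" --pt "0 -0.3 2.5" --pt "0 -0.3 4" --pt "0 -0.3 5" --pt "0 -0.3 5.6" --pt "0 -0.3 5.9" --pt "0 -0.3 5.9" --roll '[0,0,0,0,0,0,0]'

```text
t: 14.1
tcp_pos: [0.6841, -0.1567, 0.0284]
tcp_rot: [-2.02, -2.406, 0.0]
ft_force: [-0.1, 0.2, -1.0]
grip_width: 0.57
gripper_force: 25.0
```

Request:
jog_arm --pt "0 0 0" --roll '[0]'

```text
t: 14.2
tcp_pos: [0.6843, -0.1568, 0.0285]
tcp_rot: [2.02, 2.406, 0.0]
ft_force: [-0.1, -0.0, -1.5]
grip_width: 0.57
gripper_force: 25.0
```

Request:
jog_arm --pt "0 0 0.2" --pt "0 0 0.2" --roll '[0,0]'

```text
t: 14.4
tcp_pos: [0.6846, -0.1569, 0.0281]
tcp_rot: [2.019, 2.405, 0.0]
ft_force: [-3.4, 0.3, 7.2]
grip_width: 0.57
gripper_force: 25.0
```

Request:
jog_arm --pt "0 0 0" --pt "0 0 0" --pt "0 0 0" --pt "0 0 0" --pt "0 0 -3" --pt "0 0 -7" --pt "0 0 -12" --pt "0 0 -16" --roll '[0,0,0,0,0,0,0,0]' --claw 0.85

```text
t: 15.2
tcp_pos: [0.6844, -0.1568, 0.1892]
tcp_rot: [2.019, 2.405, 0.001]
ft_force: [0.7, 0.0, -0.3]
grip_width: 0.849
gripper_force: 0.0
```

```bash
python3 - <<'E'
from h import *
go(.4473,.0685,.2,.178)
np.set_printoptions(precision=4,suppress=True)
D=snap("side");S=snap("scene")
print(tri(S,(338,157),D,(337,212)))
cv2.imwrite("pics/c7.png",np.hstack([cv2.resize(D["pixels"][130:230,220:353],(400,300),interpolation=2),cv2.resize(S["pixels"][200:300,220:353],(400,300),interpolation=2)])[:,:,::-1])
E
```

```text
t 15.2 pos [ 0.6844 -0.1568  0.1892] yaw 0.174 shift [ 26.3  -19.45  -1.13] roll -0.004 q [-0.34  0.42  1.34  0.    1.38 -0.51]
(array([0.4461, 0.0676, 0.0839]), np.float64(0.002803998310764565))
```

View pics/c7.png

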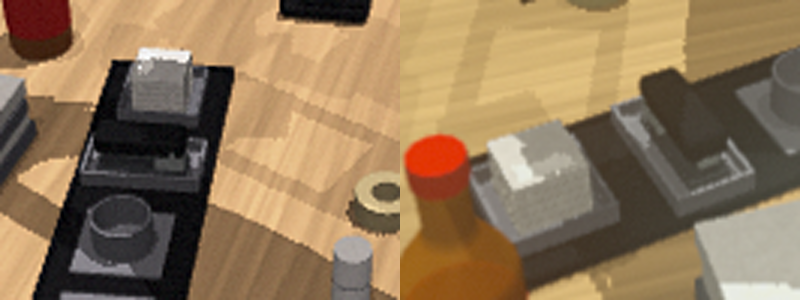

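The memo block (left-crop (165,80)) and the stapler are both seated. Next is the glue stick at (0.447, 0.068).

Request:
jog_arm --pt "3.5 -2.5 0" --pt "7.5 -5.5 0" --pt "11.5 -8.5 0" --pt "15.5 -11.5 0" --pt "19.5 -14.5 0" --pt "23 -17 0" --pt "26.3 -19.4 0" --pt "26.3 -19.4 0" --roll '[0,0,0,0,0,0,0,0]' --claw 1

```text
t: 16.1
tcp_pos: [0.4441, 0.0714, 0.1857]
tcp_rot: [-2.014, -2.408, 0.001]
ft_force: [1.6, -1.0, 0.1]
grip_width: 0.999
gripper_force: 0.0
```

Request:
jog_arm --pt "0 0 2" --pt "0 0 4" --pt "0 0 4" --roll '[0,0,0]'

```text
t: 16.4
tcp_pos: [0.4457, 0.0684, 0.1438]
tcp_rot: [-2.018, -2.403, 0.005]
ft_force: [-0.8, 0.5, 0.1]
grip_width: 0.998
gripper_force: 0.0
```

```bash
python3 - <<'E'
from h import *
go(.447,.068,.045,.178)
E
```

```text
t 16.4 pos [0.4457 0.0684 0.1438] yaw 0.174 shift [-0.07  0.17  9.88] roll -0.004 q [-0.02 -0.13  2.04 -0.    1.23 -0.2 ]
```

Request:
jog_arm --pt "0 0.1 2" --pt "0 0.1 5" --pt "0 0.1 8" --pt "0 0.1 10" --pt "0 0.1 10" --pt "0 0.1 10" --roll '[0,0,0,0,0,0]'

```text
t: 17.0
tcp_pos: [0.4491, 0.0686, 0.0472]
tcp_rot: [2.021, 2.406, 0.0]
ft_force: [0.3, -1.0, -0.3]
grip_width: 1.001
gripper_force: 0.0
```

Request:
jog_arm --pt "0 0 0" --pt "0 0 0" --pt "0 0 0" --pt "0 0 0" --pt "0 0 0" --pt "0 0 0" --pt "0 0 0" --pt "0 0 0" --roll '[0,0,0,0,0,0,0,0]' --claw 0 --newtons 15

```text
t: 17.8
tcp_pos: [0.4483, 0.0689, 0.0465]
tcp_rot: [-2.02, -2.406, 0.0]
ft_force: [-1.0, -0.1, 0.1]
grip_width: 0.357
gripper_force: 0.1
```

Request:
jog_arm --pt "0 0 0" --pt "0 0 0" --pt "0 0 0" --roll '[0,0,0]'

```text
t: 18.1
tcp_pos: [0.4484, 0.0689, 0.0465]
tcp_rot: [-2.02, -2.406, 0.0]
ft_force: [0.0, -0.6, -0.6]
grip_width: 0.331
gripper_force: 15.0
```

Request:
jog_arm --pt "0 0 -2" --pt "0 0 -5" --pt "0 0 -7.5" --pt "-1.5 4.5 -7.5" --pt "-3 9 -7.5" --pt "-4.6 14 -7.5" --pt "-6 18 -7.5" --pt "-6.4 19.2 -7.5" --roll '[0,0,0,0,0,0,0,0]'

```text
t: 18.9
tcp_pos: [0.6522, 0.0379, 0.1209]
tcp_rot: [2.02, 2.404, 0.001]
ft_force: [-0.6, -0.1, -1.2]
grip_width: 0.333
gripper_force: 15.0
```

Request:
jog_arm --pt "0 0 0" --pt "0 0 0" --pt "0 0 0" --roll '[0,0,0]'

```text
t: 19.2
tcp_pos: [0.6474, 0.0394, 0.1213]
tcp_rot: [-2.019, -2.406, 0.001]
ft_force: [0.0, 0.4, -0.6]
grip_width: 0.331
gripper_force: 15.0
```

```bash
python3 - <<'E'
from h import *
go(.649,.0395,.0565,.174)
D=snap("side");S=snap("scene")
cv2.imwrite("pics/c8.png",np.hstack([cv2.resize(D["pixels"][130:250,200:360],(400,300),interpolation=2),cv2.resize(S["pixels"][160:280,280:440],(400,300),interpolation=2)])[:,:,::-1])
E
```

```text
t 19.2 pos [0.6474 0.0394 0.1213] yaw 0.174 shift [-0.02  0.17  6.47] roll 0.0 q [-0.06  0.36  1.55  0.    1.23 -0.23]
```

View pics/c8.png

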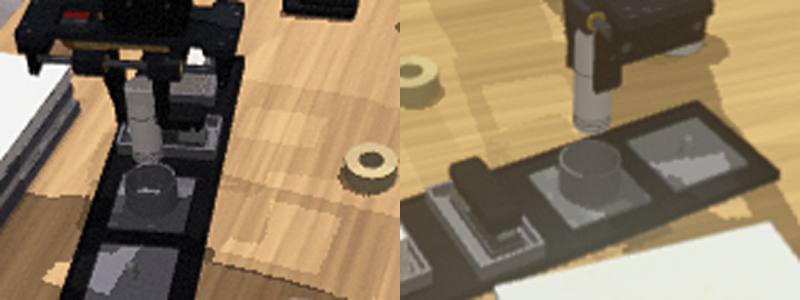

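The glue stick hangs upright over the cup: left-crop (145,115) over (150,185). Descending.

Request:
jog_arm --pt "0 0.2 1" --pt "0 0.2 2.5" --pt "0 0.2 4" --pt "0 0.2 5.5" --pt "0 0.2 6.2" --pt "0 0.2 6.4" --pt "0 0.2 6.4" --pt "0 0.2 6.4" --roll '[0,0,0,0,0,0,0,0]'

```text
t: 20.1
tcp_pos: [0.6508, 0.0394, 0.0576]
tcp_rot: [2.02, 2.406, 0.0]
ft_force: [0.6, -0.3, -1.1]
grip_width: 0.325
gripper_force: 15.0
```

Request:
jog_arm --pt "0 -0.1 0.1" --pt "0 -0.1 0.2" --pt "0 -0.1 0.2" --roll '[0,0,0]'

```text
t: 20.4
tcp_pos: [0.6498, 0.0392, 0.056]
tcp_rot: [2.02, 2.406, 0.001]
ft_force: [-1.0, 0.1, 1.8]
grip_width: 0.328
gripper_force: 15.0
```

Request:
jog_arm --pt "0 0 0" --pt "0 0 0" --pt "0 0 0" --pt "0 0 0" --pt "0 0 0" --pt "0 0 -3" --pt "0 0 -8" --pt "0 0 -12" --roll '[0,0,0,0,0,0,0,0]' --claw 0.7

```text
t: 21.2
tcp_pos: [0.6496, 0.0393, 0.1773]
tcp_rot: [2.02, 2.406, 0.0]
ft_force: [0.5, -0.3, 1.1]
grip_width: 0.7
gripper_force: 0.0
```

```bash
python3 - <<'E'
from h import *
np.set_printoptions(precision=4,suppress=True)
go(.446,-.14,.18,.174)
D=snap("side");S=snap("scene")
# glue check + tape
for n,d,box in(("side",D,(325,180,370,212)),("scene",S,(268,175,302,207))):
    for c in blobs(d,(15,40,100),(35,120,255),60,box)[:1]:
        e=cv2.fitEllipse(c); print(n,cv2.contourArea(c),e)
cv2.imwrite("pics/c9.png",np.hstack([cv2.resize(D["pixels"][130:250,200:360],(400,300),interpolation=2),cv2.resize(S["pixels"][160:280,280:440],(400,300),interpolation=2)])[:,:,::-1])
E
```

```text
t 21.2 pos [0.6496 0.0393 0.1773] yaw 0.174 shift [-14.13 -23.16  -0.27] roll -0.0 q [-0.06  0.31  1.5   0.    1.33 -0.23]
side 1364.0 ((347.0, 195.5), (35.96217346191406, 53.364585876464844), 90.0)
scene 990.0 ((284.8760070800781, 190.75132751464844), (36.37224197387695, 38.48298645019531), 72.2042465209961)
```

View pics/c9.png

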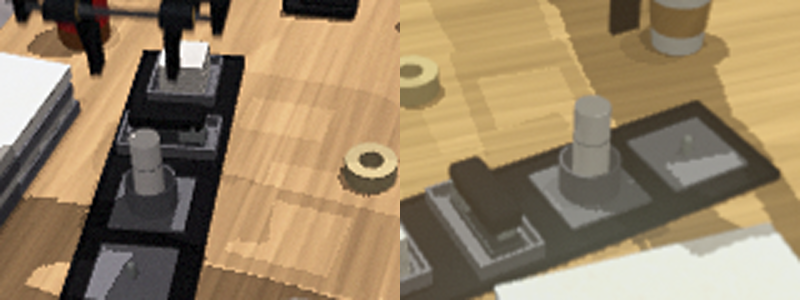

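The glue stick stands upright in the cup: left-crop (147,165), right-crop (590,150). Next I'll position the wrist camera to measure the tape roll.

Request:
jog_arm --pt "-2 -4 0" --pt "-4.5 -8 0" --pt "-7 -12 0" --pt "-9.5 -16 0" --pt "-12 -20 0" --pt "-14.1 -23.1 0" --pt "-14.1 -23.1 0" --pt "-14.1 -23.1 0" --roll '[0,0,0,0,0,0,0,0]' --claw 1

```text
t: 22.1
tcp_pos: [0.4461, -0.14, 0.1754]
tcp_rot: [2.023, 2.404, 0.001]
ft_force: [0.3, -0.4, -0.1]
grip_width: 0.997
gripper_force: 0.0
```

```bash
python3 - <<'E'
from h import *
np.set_printoptions(precision=4,suppress=True)
W=snap("wrist")
for c in blobs(W,(18,30,120),(35,130,255),300,(150,0,500,235))[:3]:
    (u,v),r=cv2.minEnclosingCircle(c); P=plane(W,c.reshape(-1,2),.024); print((u,v),r,cv2.contourArea(c),"mean",plane(W,[(u,v)],.024),"ext",P.min(0),P.max(0))
g=cv2.cvtColor(W["pixels"],cv2.COLOR_RGB2GRAY)
m=cv2.inRange(cv2.cvtColor(W["pixels"],cv2.COLOR_RGB2HSV),(18,30,120),(35,130,255))
C,H=cv2.findContours(m,cv2.RETR_CCOMP,cv2.CHAIN_APPROX_NONE)
for c,h in zip(C,H[0]):
    if h[3]>=0 and cv2.contourArea(c)>150:
        (u,v),r=cv2.minEnclosingCircle(c);print("hole",u,v,r,plane(W,[(u,v)],.024))
S=snap("scene");D=snap("side")
print(tri(S,(284,190),D,(348,196)))
go(.446,-.069,.005,.174)
E
```

```text
(313.0, 117.0) 200.64407348632812 28522.0 mean [[ 0.4327 -0.0779  0.024 ]] ext [ 0.279  -0.1941  0.024 ] [0.6108 0.0078 0.024 ]
(390.2918701171875, 49.164974212646484) 52.45758819580078 5744.5 mean [[ 0.489  -0.0094  0.024 ]] ext [ 0.4437 -0.0478  0.024 ] [0.5353 0.0288 0.024 ]
(198.0, 194.5) 62.16319274902344 4477.0 mean [[ 0.3366 -0.1675  0.024 ]] ext [ 0.2885 -0.216   0.024 ] [ 0.38   -0.1215  0.024 ]
hole 101.0 181.5 18.52710723876953 [[ 0.2419 -0.1708  0.024 ]]
hole 93.5 189.0 31.036367416381836 [[ 0.2345 -0.1795  0.024 ]]
hole 132.0 145.5 13.82941722869873 [[ 0.2708 -0.1312  0.024 ]]
hole 331.1387939453125 109.36832427978516 14.878201484680176 [[ 0.4476 -0.0686  0.024 ]]
hole 226.6405029296875 172.30593872070312 89.46591186523438 [[ 0.3614 -0.1414  0.024 ]]
hole 211.5 64.0 36.840972900390625 [[ 0.3374 -0.048   0.024 ]]
(array([ 0.4457, -0.0691,  0.0154]), np.float64(0.0012121320190637342))
t 22.25 pos [ 0.4471 -0.139   0.1754] yaw 0.175 shift [ 6.9   1.11 17.04] roll 0.001 q [-0.47 -0.12  1.97  0.    1.29 -0.65]
```

```bash
python3 - <<'E'
from h import *
np.set_printoptions(precision=3,suppress=True)
S=snap("scene");D=snap("side")
for n,d,z in(("side",D,.04),("scene",S,.04)):
    c=blobs(d,(5,170,100),(17,255,255),80,(200,120,460,240))[0]; P=plane(d,c.reshape(-1,2),z); print(n,cv2.contourArea(c),P.min(0),P.max(0))
go(.447,-.069,.005,.175)
E
```

```text
side 446.5 [ 0.295 -0.146  0.04 ] [ 0.373 -0.048  0.04 ]
scene 338.0 [ 0.313 -0.156  0.04 ] [ 0.436 -0.09   0.04 ]
t 22.35 pos [ 0.447 -0.139  0.175] yaw 0.176 shift [ 6.87  1.22 17.04] roll 0.001 q [-0.47 -0.12  1.97  0.    1.29 -0.65]
```

Request:
jog_arm --pt "3.5 0.6 0" --pt "6.9 1.2 1" --pt "6.9 1.2 5" --pt "6.9 1.2 9" --pt "6.9 1.2 12" --pt "6.9 1.2 12" --pt "6.9 1.2 12" --pt "6.9 1.2 12" --roll '[0,0,0,0,0,0,0,0]' --claw 0.82

```text
t: 23.15
tcp_pos: [0.4481, -0.0699, 0.0575]
tcp_rot: [2.018, 2.404, 0.002]
ft_force: [-0.0, -0.7, 1.1]
grip_width: 0.819
gripper_force: 0.0
```

```bash
python3 - <<'E'
from h import *
go(.447,-.069,.006,.175)
E
```

```text
t 23.15 pos [ 0.4481 -0.0699  0.0575] yaw 0.174 shift [ 0.11 -0.11  5.15] roll -0.001 q [-0.33 -0.    2.1   0.    1.04 -0.5 ]
```

Request:
jog_arm --pt "0.1 -0.1 1.5" --pt "0.1 -0.1 3" --pt "0.1 -0.1 4.5" --pt "0.1 -0.1 5" --pt "0.1 -0.1 5" --roll '[0,0,0,0,0]'

```text
t: 23.65
tcp_pos: [0.4459, -0.069, 0.0063]
tcp_rot: [2.02, 2.405, 0.001]
ft_force: [0.5, -0.5, 0.4]
grip_width: 0.824
gripper_force: 0.0
```

Request:
jog_arm --pt "0 0 0" --pt "0 0 0" --pt "0 0 0" --pt "0 0 0" --pt "0 0 0" --pt "0 0 0" --roll '[0,0,0,0,0,0]' --claw 0 --newtons 20

```text
t: 24.25
tcp_pos: [0.446, -0.069, 0.0064]
tcp_rot: [2.019, 2.405, 0.001]
ft_force: [-0.8, 0.6, 6.0]
grip_width: 0.645
gripper_force: 20.0
```

Request:
jog_arm --pt "0 0 0" --roll '[0]'

```text
t: 24.35
tcp_pos: [0.446, -0.069, 0.0064]
tcp_rot: [2.019, 2.405, 0.001]
ft_force: [-0.2, 0.0, 6.5]
grip_width: 0.642
gripper_force: 20.0
```

Request:
jog_arm --pt "0 0 -2" --pt "0 0 -6" --pt "0 0 -10" --pt "0 0 -14" --pt "2 2.5 -18" --pt "4.5 6 -18" --pt "7 9.5 -18" --pt "10 13 -18" --roll '[0,0,0,0,0,0,0,0]'

```text
t: 25.15
tcp_pos: [0.5571, 0.0531, 0.1861]
tcp_rot: [2.02, 2.404, 0.001]
ft_force: [0.5, -1.5, -1.3]
grip_width: 0.637
gripper_force: 20.0
```

Request:
jog_arm --pt "3 3.5 0" --pt "5.5 7 0" --pt "7.1 8.9 0" --pt "7.1 8.9 3" --pt "7.1 8.9 7" --pt "7.1 8.9 10" --pt "7.1 8.9 10" --pt "7.1 8.9 10" --roll '[0,0,0,0,0,0,0,0]'

```text
t: 25.95
tcp_pos: [0.6308, 0.1375, 0.0853]
tcp_rot: [-2.019, -2.405, 0.002]
ft_force: [0.2, 0.4, 0.3]
grip_width: 0.644
gripper_force: 20.0
```

Request:
jog_arm --pt "0 0 0" --pt "0 0 0" --roll '[0,0]'

```text
t: 26.15
tcp_pos: [0.6332, 0.1377, 0.0884]
tcp_rot: [2.018, 2.404, 0.005]
ft_force: [-0.3, 0.1, 0.2]
grip_width: 0.643
gripper_force: 20.0
```

```bash
python3 - <<'E'
from h import *
np.set_printoptions(precision=4,suppress=True)
go(.6317,.137,.0164,.174)
S=snap("scene");D=snap("side")
for n,d,box in(("side",D,(215,190,300,260)),("scene",S,(360,160,440,230))):
    for c in blobs(d,(18,35,90),(35,150,255),80,box)[:2]:
        P=plane(d,c.reshape(-1,2),.095); x,y,w,h=cv2.boundingRect(c); print(n,cv2.contourArea(c),(x,y,w,h))
print(tri(S,(396,214),D,(252,236)))
E
```

```text
t 26.15 pos [0.6332 0.1377 0.0884] yaw 0.174 shift [-0.04 -0.19  7.2 ] roll -0.0 q [ 0.09  0.39  1.58  0.    1.17 -0.08]
side 412.5 (235, 203, 24, 24)
scene 2591.5 (360, 160, 80, 70)
(array([0.6294, 0.1398, 0.0252]), np.float64(0.0013494908944736252))
```

Request:
jog_arm --pt "0 -0.1 1.5" --pt "0 -0.1 3.5" --pt "0 -0.1 4.5" --pt "0 -0.1 4.5" --pt "0 -0.1 4.5" --roll '[0,0,0,0,0]'

```text
t: 26.75
tcp_pos: [0.6301, 0.1374, 0.0403]
tcp_rot: [-2.02, -2.406, 0.001]
ft_force: [0.3, -0.2, -0.5]
grip_width: 0.643
gripper_force: 20.0
```

```bash
python3 - <<'E'
from h import *
go(.6315,.1375,.0164,.174)
S=snap("scene");D=snap("side")
cv2.imwrite("pics/c10.png",np.hstack([cv2.resize(D["pixels"][170:270,200:333],(400,300),interpolation=2),cv2.resize(S["pixels"][150:250,320:453],(400,300),interpolation=2)])[:,:,::-1])
E
```

```text
t 26.75 pos [0.6301 0.1374 0.0403] yaw 0.174 shift [-0.02  0.14  2.39] roll -0.0 q [ 0.09  0.45  1.6   0.    1.09 -0.08]
```

Request:
jog_arm --pt "0 0.1 0.4" --pt "0 0.1 0.8" --pt "0 0.1 1.2" --pt "0 0.1 1.5" --pt "0 0.1 1.5" --roll '[0,0,0,0,0]'

```text
t: 27.35
tcp_pos: [0.6307, 0.1375, 0.0247]
tcp_rot: [-2.019, -2.405, 0.002]
ft_force: [0.3, -0.1, -0.9]
grip_width: 0.643
gripper_force: 20.0
```

There is no contact with the tape bottom already below the pin tip, so the pin is in the hole.

Request:
jog_arm --pt "0 0 0.3" --pt "0 0 0.6" --pt "0 0 0.8" --pt "0 0 0.9" --pt "0 0 0.9" --roll '[0,0,0,0,0]'

```text
t: 27.85
tcp_pos: [0.6314, 0.1376, 0.0166]
tcp_rot: [2.02, 2.406, 0.0]
ft_force: [1.0, -0.2, 0.2]
grip_width: 0.642
gripper_force: 20.0
```

Request:
jog_arm --pt "0 0 0" --pt "0 0 0" --pt "0 0 0" --pt "0 0 0" --pt "0 0 -2" --pt "0 0 -6" --pt "0 0 -11" --pt "0 0 -15" --roll '[0,0,0,0,0,0,0,0]' --claw 0.85

```text
t: 28.65
tcp_pos: [0.6317, 0.1377, 0.1692]
tcp_rot: [2.019, 2.405, 0.002]
ft_force: [1.0, -0.1, 0.3]
grip_width: 0.848
gripper_force: 0.0
```

Request:
jog_arm --pt "2 -4 -2" --pt "4 -8 -4" --pt "6 -12 -6" --pt "8 -16 -8" --pt "10 -20 -8" --pt "10 -20 -8" --pt "10 -20 -8" --roll '[0,0,0,0,0,0,0]'

```text
t: 29.35
tcp_pos: [0.4168, 0.2018, 0.2471]
tcp_rot: [2.017, 2.407, 0.002]
ft_force: [0.2, 0.0, 0.6]
grip_width: 0.849
gripper_force: 0.0
```

```bash
python3 - <<'E'
from h import *
S=snap("scene");D=snap("side")
cv2.imwrite("pics/fin.png",np.hstack([cv2.resize(D["pixels"][130:270,210:330],(386,450),interpolation=2),cv2.resize(S["pixels"][180:300,230:440][:,:],(414,237),interpolation=2) if 0 else cv2.copyMakeBorder(cv2.resize(S["pixels"][180:300,230:440],(414,237),interpolation=2),0,213,0,0,0)])[:,:,::-1])
E
```

```text
(no output)
```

View pics/fin.png

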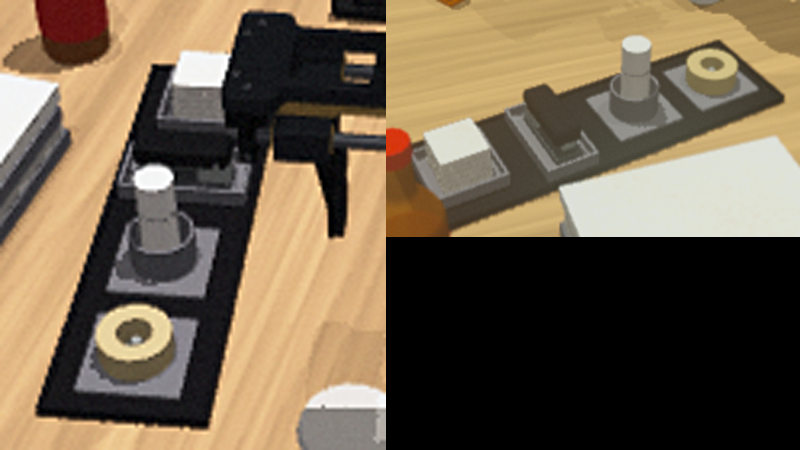

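All four items are seated: tape on the pin at (135,340), glue in the cup at (155,210), and the stapler and memo block in their bays. The arm is clear, so I'm handing in.

```bash
python3 -c "
from station import robot
print(robot.job_done())"
```

```text
the job is handed in; nothing more can be done
None
```

The job is handed in: stapler, memo block, glue stick and tape roll were placed in that order in their own inserts and look seated and upright in the last picture, the eye drops and empty core were never touched, and it took about 29 s of the 106 s allowed; no verdict was shown.

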